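# Open the drainage tabs of seedling pots and house them under the dome

## Robot

A 6-joint arm with a two-finger parallel gripper is mounted at the origin on the work surface. World frame = base frame: x ahead of the robot, y to its left, z up, the work surface at z = 0. Lengths are in mm, angles in rad, forces in N, time in s.
With the tool pointing down it reaches from about 350 to 925 mm from the base axis. Payload 6.4 kg.
Tool frame: the origin (TCP) lies midway between the tips of the shut fingers; the grasp point (between the pads) lies 19 mm behind it (manip.pinch_z is the distance from the TCP to the grasp point, in mm); z points along the fingers, y is the line along which they close (so a half turn about z gives the same grasp; the last joint's range is limited). The gripper opens to 94 mm and grips with 3 to 60 N. Pads are 16 mm wide; open, the fingers measure 119 mm over their backs; the gripper's body (75 mm by 177 mm) begins 78 mm behind the grasp point.
Start: joints at [0.932, 0.245, 1.558, -0, 1.339, -0.174], TCP at [291.358, 581.055, 205.455] pointing down, gripper open.
Joint ranges: [-3.13, 3.13], [-1.02, 2.26], [0.13, 2.54], [-0.95, 4.09], [0.21, 2.88], [-2.74, 2.74]. Speed limits (rad/s): [2.57, 2.57, 3.14, 3.14, 3.14, 3.14].

## Interface

Orientations are given as a 3x3 rotation matrix whose columns are the frame's x, y, z axes.
In Python, from station import manip gives the robot as it stands. The module is installed in compiled form; this text tells all that it offers.
- The arm moves only by the tool arm_command, never from a script. Its argument "steps" is a list of rows, each a list of 2 entries, a list of its own where there are three numbers: the shift along the tool's x, y, z in cm, then the turn about the tool's z in degrees. A call has 1 to 20 rows; each row shifts and turns the commanded pose from where the row before left it, along the tool's axes as they then stand; what a row does not reach is not made up. A row lasts 1/12 s, in which the tool goes at most 41.7 mm and 7.16 degrees, less where a joint would pass 70% of its speed; a pose out of reach is approached as far as the arm can. A call with a gripper value outside its range is refused whole. "gripper" is the gripper's target within -1 to 1 (shut at 1, half-way at 0, fully open at -1), set as the call begins (left out, the last holds). The fingers move at their own pace and stop on an object; "force" is the grip in N (left out, the last holds). Time passes only in rows, so rows that do not move let the fingers close. It gives the time, the measured TCP pose, the force, the opening and the grip force at its end, in the units of the state.
- manip.state(): the state, without advancing time (a new reading comes with each control period).
- manip.camera(name): name is "side" or "top" or "wrist"; returns a dict with "frame" (420x560x3 uint8, red, green, blue), "fx", "fy", "cx", "cy" (pixels), "world_from_camera" (4x4, takes a point from camera to world coordinates). Camera axes: x right, y up, looking along -z (the intrinsics and any distortion apply to the point x, -y, -z); pixel columns grow to the right and rows downward; lengths in mm; the calibration is good to about 2 mm. A picture is of the moment at which its call begins. There is no depth.
- manip.job_done(): hands the job in; it is judged then, once.
The state is a dict: "clock": time; "q": joint angles; "joint_vel": joint speeds; "tau": joint torques, N m; "position": TCP position; "tool_rot": TCP orientation; "contact_force": force on the tool from outside, world axes, zero at the start; "moment": the same for the moment, N m; "finger_gap": finger opening in mm; "grip_force": force on a finger pad.
Only numpy, scipy, OpenCV 4.12 (cv2) and the standard library are available. Lean on these libraries where they do the work, as an engineer would, in place of code of your own. Each camera call takes 0.05 s, during which the arm holds its last target. There are 200 camera calls.

## Task

Get the seedling pots on the bench ready: lift the clear dome off the propagator tray by its green knob and stand it aside on the bench, then open both drainage tabs of every pot by pressing the pot fully home on the red tongue of the bracket, one side and then turned round for the other; never poke the tabs with the gripper. Stand the opened pots upright in a row in the tray and put the dome back over them, fully down inside the tray's rim. Leave the other things on the bench where they are.

Things in the scene. Friction and masses are not known exactly. Their poses are not given: they have to be found in the camera images.
- pot_green: loose dark green square plastic pot, open on top, 60 x 60 mm, 62 mm high, walls 3 mm, about 0.1 kg; may be absent. Origin: centre of its underside, z up. Low in its +x and -x sides is a paler press-in drainage tab, 28 mm wide, 6 to 30 mm above the underside, centred; a pale mark on the rim is over each tab. The +y and -y sides are plain. It looks the same after half a turn
- pot_brown: loose brown square plastic pot, open on top, 60 x 60 mm, 62 mm high, walls 3 mm, about 0.1 kg; may be absent. Origin: centre of its underside, z up. Low in its +x and -x sides is a paler press-in drainage tab, 28 mm wide, 6 to 30 mm above the underside, centred; a pale mark on the rim is over each tab. The +y and -y sides are plain. It looks the same after half a turn
- pot_grey: loose dark grey square plastic pot, open on top, 60 x 60 mm, 62 mm high, walls 3 mm, about 0.1 kg; may be absent. Origin: centre of its underside, z up. Low in its +x and -x sides is a paler press-in drainage tab, 28 mm wide, 6 to 30 mm above the underside, centred; a pale mark on the rim is over each tab. The +y and -y sides are plain. It looks the same after half a turn
- pot_green_tab_a (a joint): drainage tab in the +x side of the dark green pot, hinged along its top edge, 30 mm above the underside; 0 flush and shut (starts up to 0.12), grows as it swings into the pot (rad, to 1.3), stays where it is left. Pushed low down it gives at 2 to 10 N; pot fully home on the bracket: about 1.05; open from 0.7
- pot_green_tab_b (a joint): drainage tab in the -x side of the dark green pot, hinged along its top edge, 30 mm above the underside; 0 flush and shut (starts up to 0.12), grows as it swings into the pot (rad, to 1.3), stays where it is left. Pushed low down it gives at 2 to 10 N; pot fully home on the bracket: about 1.05; open from 0.7
- pot_brown_tab_a (a joint): drainage tab in the +x side of the brown pot, hinged along its top edge, 30 mm above the underside; 0 flush and shut (starts up to 0.12), grows as it swings into the pot (rad, to 1.3), stays where it is left. Pushed low down it gives at 2 to 10 N; pot fully home on the bracket: about 1.05; open from 0.7
- pot_brown_tab_b (a joint): drainage tab in the -x side of the brown pot, hinged along its top edge, 30 mm above the underside; 0 flush and shut (starts up to 0.12), grows as it swings into the pot (rad, to 1.3), stays where it is left. Pushed low down it gives at 2 to 10 N; pot fully home on the bracket: about 1.05; open from 0.7
- pot_grey_tab_a (a joint): drainage tab in the +x side of the dark grey pot, hinged along its top edge, 30 mm above the underside; 0 flush and shut (starts up to 0.12), grows as it swings into the pot (rad, to 1.3), stays where it is left. Pushed low down it gives at 2 to 10 N; pot fully home on the bracket: about 1.05; open from 0.7
- pot_grey_tab_b (a joint): drainage tab in the -x side of the dark grey pot, hinged along its top edge, 30 mm above the underside; 0 flush and shut (starts up to 0.12), grows as it swings into the pot (rad, to 1.3), stays where it is left. Pushed low down it gives at 2 to 10 N; pot fully home on the bracket: about 1.05; open from 0.7
- punch: bent steel punch bracket, fixed to the bench. Origin on the bench under its upright plate: 6 mm thick (front face at x = -3 mm), 44 mm wide along y, 64 mm high. A red tongue 16 mm wide sticks out of the front face to x = -22 mm, 12 to 20 mm above the bench. The foot plate lies behind (+x)
- punch_tip (a point): centre of the end of the red tongue, 16 mm above the bench. A pot standing on the bench or up to 4 mm above it, tab side first, centred within 5 mm and moved along the bracket's +x, has its tab pushed in by the tongue until its wall meets the plate's front face, a hard stop
- tray: low dark propagator tray, fixed on the bench, 118 mm (x) by 262 mm (y), rim 14 mm high and 4 mm thick, floor 4 mm thick. Origin: centre of its underside. Three pots fit in a row along its y, about 75 mm apart, under the dome
- dome: clear acrylic seedling dome, a loose box-shaped cover open below, 96 mm (x) by 240 mm (y) outside, 92 mm high, walls 3 mm, 0.26 kg. Origin: centre of its open lower edge. At the start it stands on the tray's floor inside the rim, long side along the tray's y, with 7 mm to spare all round. Nothing is under it at the start
- dome_knob (a point): centre of the dome's green oblong knob: 18 mm (dome x) by 46 mm (dome y), 30 mm high, standing on the middle of the dome's top; this point is 107 mm above the dome's lower edge
- sprayer: bystander: yellow pump sprayer, 124 mm across, 273 mm high; origin under its centre
- saucer: bystander: chipped terracotta saucer, 148 mm across, 26 mm high; origin under its centre
- widger: bystander: wooden-handled steel widger, 260 mm long along its x, 18 mm high; origin near its middle
- buckets: bystander: two stacked aluminium buckets, 130 mm across, 141 mm high; origin under their centre
- seed_tin: bystander: green seed tin, 71 mm across, 87 mm high; origin under its centre
- twine: bystander: spool of twine, 60 mm across, 55 mm high; origin under its centre
- labels: bystander: wooden box of plant labels, 90 x 150 mm, 100 mm high; origin under its centre
Things that resemble listed ones, but are neither listed nor needed, are in the scene too. What is shaped like the pot_green but blue is not meant.

How it is judged:
By the outcome, as a careful person would: the job done as asked, in the order asked, and still so for the second after the job is handed in, with the robot touching nothing.
Of pot_green, pot_brown, pot_grey only 2 to 3 are there at a start; the rules pass over those that are not, and their reading is None.
At some moment in a run one of pot_green, pot_brown, pot_grey may be knocked a few centimetres aside while the robot is not near it.
Once in a run the grip may slacken for a moment while it holds something.
It also fails if it takes over 210 s, if anything falls off the work surface, if the arm or the gripper's body presses on something with over 40 N, if the wrist force passes 120 N, or if a joint passes its speed limit or range.

## Working session

There is one attempt and no reset: what is moved stays moved. The work goes in short steps, Python scripts to look and compute and a tool call to move; the robot and the scene stay as the last step left them, time stands still between calls to the robot, and variables do not carry over. Pictures are saved under pics/ and viewed, at most 14 in all, crops included, and the job is handed in when it is done.

Besides the shell and the picture viewer there is one more tool, called after "Call:" as name(argument=value, ...) on one line, values as JSON. arm_command: Moves the arm, as the interface text tells. Its arguments: {"type":"object","properties":{"steps":{"type":"array","items":{"type":"array"}},"gripper":{"type":"number"},"force":{"type":"number"}},"required":["steps"]}

```bash
ls; mkdir -p pics; python3 - <<'E'
from station import manip
import cv2,numpy as np
for n in("top","side"):
    c=manip.camera(n); cv2.imwrite(f"pics/{n}0.png",c["frame"][:,:,::-1])
    print(n,c["fx"],c["fy"],c["cx"],c["cy"],c.keys()); print(np.round(c["world_from_camera"],3).tolist())
s=manip.state(); print(s["position"],np.round(s["tool_rot"],3).tolist(),s["clock"],s["finger_gap"])
E
```

```text
pics
top 399.6839631797876 399.6839631797876 284.0097659051772 209.12526392491648 dict_keys(['frame', 'fx', 'fy', 'cx', 'cy', 'world_from_camera'])
[[-0.022, 0.988, -0.156, 331.235], [-1.0, -0.022, 0.007, 2.888], [0.003, 0.156, 0.988, 1517.747], [0.0, 0.0, 0.0, 1.0]]
side 486.93986325207385 486.93986325207385 287.8890976378124 207.85088632063403 dict_keys(['frame', 'fx', 'fy', 'cx', 'cy', 'world_from_camera'])
[[0.746, 0.51, -0.429, -90.126], [-0.666, 0.585, -0.462, -679.144], [0.015, 0.63, 0.776, 1284.424], [0.0, 0.0, 0.0, 1.0]]
[291.00742294 580.61330107 204.47034502] [[-0.894, 0.448, -0.001], [0.448, 0.894, -0.001], [0.0, -0.002, -1.0]] 0.1 94.07455218467487
```

View pics/top0.png

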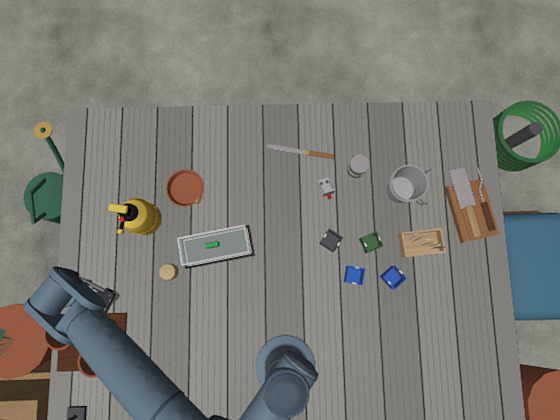

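View pics/side0.png

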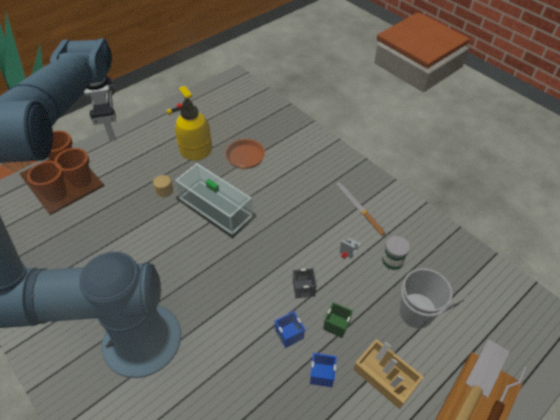

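The top view shows the tray, dome and green knob at (212,244). The grey pot is at (331,240) and the green pot at (371,242). The blue pots at (354,275) and (393,278) are decoys. The bracket is at (326,188), with its tongue at (329,197). The terracotta pots at lower left are round and off the bench. I'll make one close crop and measure.

```bash
cat > h.py <<'E'
from station import manip
import cv2,numpy as np
def cam(n,save=None):
    c=manip.camera(n)
    c["bgr"]=c["frame"][:,:,::-1].copy()
    if save: cv2.imwrite(f"pics/{save}.png",c["bgr"])
    return c
def w(c,u,v,z):
    T=np.array(c["world_from_camera"]); d=T[:3,:3]@[(u-c["cx"])/c["fx"],-(v-c["cy"])/c["fy"],-1]
    o=T[:3,3]; return (o+d*(z-o[2])/d[2])
def px(c,p):
    T=np.array(c["world_from_camera"]); q=T[:3,:3].T@(np.array(p)-T[:3,3])
    return c["cx"]+c["fx"]*q[0]/-q[2], c["cy"]-c["fy"]*q[1]/-q[2]
def tool(p,yaw=None):
    """world target TCP p -> shift in tool axes (cm), turn deg so tool y lies at yaw deg (mod 180)"""
    s=manip.state(); R=np.array(s["tool_rot"]); d=R.T@(np.array(p)-s["position"])/10
    y=np.degrees(np.arctan2(R[1,1],R[0,1])); out=[np.round(d,2).tolist()]
    if yaw is not None:
        t=-((yaw-y+90)%180-90); out.append(round(t,1))   # tool z down: +turn = -yaw
    print("pos",np.round(s["position"],1),"yaw_y",round(y,1),"q6",round(s["q"][5],2),"t",round(s["clock"],1),"gap",round(s["finger_gap"],1),"F",np.round(s["contact_force"],1),"-> shift,turn",out)
E
python3 - <<'E'
from h import *
c=cam("top"); im=c["bgr"]
a=cv2.resize(im[165:295,300:450],None,fx=5,fy=4.6*0+5,interpolation=cv2.INTER_CUBIC)[:,:750]
cv2.imwrite("pics/crop0.png",cv2.resize(a,(690,598)))
for n,u,v,z in[("knob",212,244,111),("grey",331,240,62),("green",371,242,62),("punch",326,188,64),("tip",329,197,16),("trayA",178,240,14),("trayB",249,228,14),("trayC",252,256,14),("trayD",183,266,14),("twine",167,272,55),("saucer",185,187,20),("widgerL",267,148,5),("blue",354,275,62)]:
    p=w(c,u,v,z);print(n,np.round(p),round(np.hypot(*p[:2])))
E
```

```text
knob [434. 249. 111.] 501
grey [ 443. -176.   62.] 477
green [ 432. -321.   62.] 539
punch [ 636. -165.   64.] 657
tip [ 611. -181.   16.] 637
trayA [459. 393.  14.] 605
trayB [499. 126.  14.] 515
trayC [393. 116.  14.] 410
trayD [362. 373.  14.] 520
twine [341. 420.  55.] 541
saucer [661. 369.  20.] 757
widgerL [814.  54.   5.] 816
blue [ 315. -254.   62.] 405
```

View pics/crop0.png

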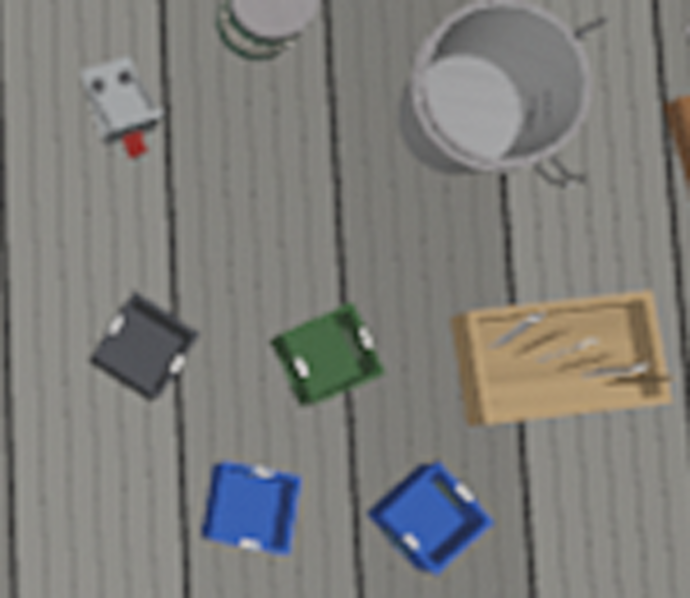

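The crop confirms two pots: grey with rim marks at (117,325) and (178,362), and green with marks at (302,367) and (366,338). The blue ones are decoys and there is no brown pot in view. Dome first.

```bash
python3 - <<'E'
from h import *
tool([432,250,250],8)
E
```

```text
pos [291.1 580.7 204.6] yaw_y 63.4 q6 -0.17 t 0.1 gap 93.9 F [-0.2 -0.4  0.6] -> shift,turn [[-27.42, -23.25, -4.51], np.float64(55.4)]
```

Call:
arm_command(steps=[[[-2.28, -1.94, -0.38], 0], [[-2.28, -1.94, -0.38], 0], [[-2.28, -1.94, -0.38], 0], [[-2.28, -1.94, -0.38], 0], [[-2.28, -1.94, -0.38], 0], [[-2.28, -1.94, -0.38], 0], [[-2.28, -1.94, -0.38], 0], [[-2.28, -1.94, -0.38], 0], [[-2.28, -1.94, -0.38], 0], [[-2.28, -1.94, -0.38], 0], [[-2.28, -1.94, -0.38], 0], [[-2.28, -1.94, -0.38], 0], [[0, 0, 0], 7], [[0, 0, 0], 7], [[0, 0, 0], 7], [[0, 0, 0], 7], [[0, 0, 0], 7], [[0, 0, 0], 7], [[0, 0, 0], 7], [[0, 0, 0], 6.4]], gripper=-1, force=30)

```text
clock: 1.82
position: [431.4, 250.2, 250.8]
tool_rot: [[-0.133, 0.991, -0.001], [0.991, 0.133, -0.0], [-0.0, -0.001, -1.0]]
contact_force: [-0.5, 0.3, -0.5]
finger_gap: 94.1
grip_force: 0.0
```

```bash
python3 - <<'E'
from h import *
tool([432,250,250],8)
c=cam("wrist","wrist1"); T=np.array(c["world_from_camera"]); print(T.round(2).tolist(),c["fx"]); 
m=cv2.inRange(cv2.cvtColor(c["bgr"],cv2.COLOR_BGR2HSV),(45,120,60),(75,255,255))
n,l,s,ce=cv2.connectedComponentsWithStats(m)
for i in range(1,n):
    if s[i,4]>150:
        r=cv2.minAreaRect(np.argwhere(l==i)[:,::-1].astype(np.float32)); print(s[i],ce[i],r,w(c,*r[0],126).round(1))
E
```

```text
pos [431.4 250.2 250.8] yaw_y 7.6 q6 0.16 t 1.8 gap 94.1 F [-0.5  0.3 -0.5] -> shift,turn [[-0.03, 0.06, 0.08], np.float64(-0.4)]
[[0.99, -0.13, -0.03, 420.49], [0.13, 0.96, 0.26, 324.97], [-0.0, -0.26, 0.97, 429.72], [0.0, 0.0, 0.0, 1.0]] 299.29892406553824
[276 178  18  45 715] [284.55944056 199.89090909] ((284.4800720214844, 199.9815673828125), (44.35182189941406, 16.334077835083008), 87.79740142822266) [432.4 251.6 126. ]
```

View pics/wrist1.png

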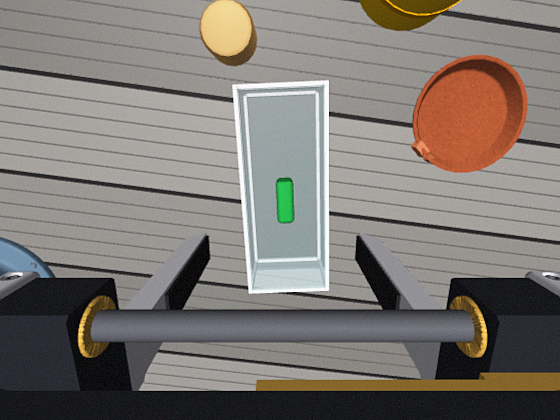

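The wrist view shows the knob at (284,200), with the dome and tray between (235,87) and (328,290). Checking the yaw from the knob and the quads.

```bash
python3 - <<'E'
from h import *
c=cam("wrist")
for q in ([(235,87),(327,83),(328,290),(250,293)],[(245,95),(319,93),(319,258),(257,262)]):
  for z in(96,14,4):
    P=np.array([w(c,u,v,z)[:2] for u,v in q]); e=np.roll(P,-1,0)-P
    print(z,np.linalg.norm(e,axis=1).round(),np.degrees(np.arctan2(e[:,1],e[:,0])).round(1),P.mean(0).round(1))
m=cv2.inRange(cv2.cvtColor(c["bgr"],cv2.COLOR_BGR2HSV),(45,120,60),(75,255,255))
P=np.array([w(c,u,v,126)[:2] for v,u in np.argwhere(m)],np.float32);print(cv2.minAreaRect(P))
tool([432,251,95],8)
E
```

```text
96 [ 96. 241.  97. 241.] [   9.8  -80.  -170.    99.6] [434.1 247.3]
14 [119. 300. 121. 301.] [   9.8  -80.  -170.    99.6] [437.4 228.2]
4 [122. 307. 124. 308.] [   9.8  -80.  -170.    99.6] [437.8 225.9]
96 [ 78. 188.  75. 191.] [   8.9  -80.7 -168.5  100. ] [431.7 264.1]
14 [ 97. 234.  94. 238.] [   8.9  -80.7 -168.5  100. ] [434.4 249.2]
4 [ 99. 239.  96. 244.] [   8.9  -80.7 -168.5  100. ] [434.8 247.3]
((432.54962158203125, 251.22323608398438), (17.078336715698242, 47.77567672729492), 9.942538261413574)
pos [431.4 250.3 250.8] yaw_y 8.0 q6 0.16 t 1.9 gap 93.8 F [ 1.  -0.6  0.5] -> shift,turn [[0.07, 0.08, 15.58], np.float64(-0.0)]
```

Call:
arm_command(steps=[[[-0.18, 0.18, 0], -1.8], [[0, 0, 2.5], 0], [[0, 0, 2.5], 0], [[0, 0, 2.5], 0], [[0, 0, 2.5], 0], [[0, 0, 2], 0], [[0, 0, 1.5], 0], [[0, 0, 1], 0], [[0, 0, 0.5], 0], [[0, 0, 0], 0]])

```text
clock: 2.75
position: [433.1, 248.6, 100.2]
tool_rot: [[-0.171, 0.985, -0.002], [0.985, 0.171, -0.001], [-0.0, -0.002, -1.0]]
contact_force: [0.6, -0.3, -0.1]
finger_gap: 93.7
grip_force: 0.0
```

Call:
arm_command(steps=[[[0, 0, 0], 0], [[0, 0, 0], 0], [[0, 0, 0], 0], [[0, 0, 0], 0], [[0, 0, 0], 0], [[0, 0, 0], 0], [[0, 0, 0], 0], [[0, 0, 0], 0], [[0, 0, 0], 0], [[0, 0, 0], 0]], gripper=1, force=40)

```text
clock: 3.58
position: [433.6, 248.8, 101.0]
tool_rot: [[-0.17, 0.986, -0.0], [0.986, 0.17, -0.0], [-0.0, -0.0, -1.0]]
contact_force: [-0.4, -0.4, 0.4]
finger_gap: 30.5
grip_force: 0.0
```

```bash
python3 - <<'E'
from h import *
tool([432,251,160],9.8)
c=cam("top")
for p in([300,250,0],[690,120,92],[560,10,0],[600,0,0],[250,400,0],[690,60,92]):print(p,np.round(px(c,p)))
E
```

```text
pos [433.6 248.8 101. ] yaw_y 9.8 q6 0.12 t 3.6 gap 30.5 F [-0.4 -0.4  0.4] -> shift,turn [[0.25, -0.12, -5.9], np.float64(-0.0)]
[300, 250, 0] [217. 282.]
[690, 120, 92] [248. 174.]
[560, 10, 0] [279. 212.]
[600, 0, 0] [282. 202.]
[250, 400, 0] [176. 297.]
[690, 60, 92] [265. 173.]
```

Call:
arm_command(steps=[[[0, 0, 0], 0], [[0, 0, 0], 0], [[0, 0, 0], 0], [[0, 0, 0], 0], [[0, 0, 0], 0], [[0, 0, -0.5], 0], [[0, 0, -1], 0], [[0, 0, -1], 0], [[0, 0, -1.5], 0], [[0, 0, -1.5], 0], [[0, 0, -1], 0], [[0, 0, -0.5], 0], [[0, 0, 0], 0]])

```text
clock: 4.72
position: [434.5, 249.1, 172.8]
tool_rot: [[-0.17, 0.985, 0.003], [0.985, 0.17, 0.001], [0.0, 0.003, -1.0]]
contact_force: [-0.5, 0.2, -3.0]
finger_gap: 17.6
grip_force: 40.0
```

```bash
python3 - <<'E'
from h import *
tool([640,125,171],9.8)
E
```

```text
pos [434.5 249.1 172.8] yaw_y 9.8 q6 0.12 t 4.7 gap 17.6 F [-0.5  0.2 -3. ] -> shift,turn [[-15.71, 18.15, 0.23], np.float64(-0.0)]
```

Call:
arm_command(steps=[[[-0.79, 0.91, 0], 0], [[-1.31, 1.51, 0], 0], [[-1.57, 1.81, 0], 0], [[-1.57, 1.81, 0], 0], [[-1.57, 1.81, 0], 0], [[-1.57, 1.81, 0], 0], [[-1.57, 1.81, 0], 0], [[-1.57, 1.81, 0], 0], [[-1.57, 1.81, 0], 0], [[-1.31, 1.51, 0], 0], [[-0.79, 0.91, 0], 0], [[0, 0, 0], 0], [[0, 0, 1], 0], [[0, 0, 1.5], 0], [[0, 0, 1.5], 0], [[0, 0, 1.5], 0], [[0, 0, 1], 0], [[0, 0, 0.5], 0], [[0, 0, 0.3], 0], [[0, 0, 0], 0]])

```text
clock: 6.38
position: [631.7, 129.2, 98.0]
tool_rot: [[-0.17, 0.985, -0.0], [0.985, 0.17, 0.0], [0.0, -0.0, -1.0]]
contact_force: [0.2, -0.3, -1.8]
finger_gap: 17.9
grip_force: 40.0
```

```bash
python3 - <<'E'
from h import *
tool([640,125,97],9.8)
c=cam("wrist","wrist2")
E
```

```text
pos [631.7 129.2  98. ] yaw_y 9.8 q6 -0.14 t 6.4 gap 17.9 F [ 0.2 -0.3 -1.8] -> shift,turn [[-0.55, 0.75, 0.1], np.float64(-0.0)]
```

View pics/wrist2.png

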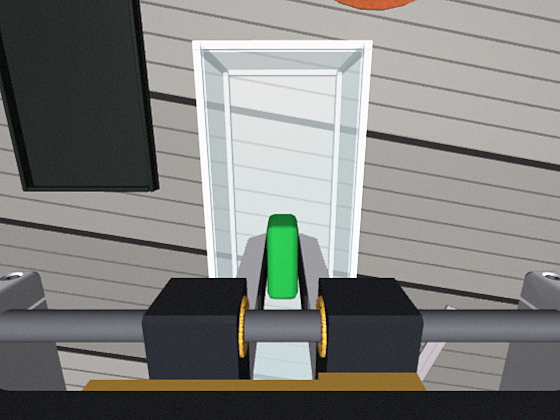

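The dome hangs straight and clear of everything, just above the bench. Its knob is at (283,255) and the empty tray is at left. I'll lower it the last millimetre and release.

Call:
arm_command(steps=[[[0, 0, 0.1], 0], [[0, 0, 0.05], 0], [[0, 0, 0], 0]])

```text
clock: 6.68
position: [632.3, 128.8, 97.1]
tool_rot: [[-0.17, 0.985, 0.001], [0.986, 0.17, 0.0], [-0.0, 0.001, -1.0]]
contact_force: [0.8, 0.5, -1.8]
finger_gap: 18.0
grip_force: 40.0
```

Call:
arm_command(steps=[[[0, 0, 0], 0], [[0, 0, 0], 0], [[0, 0, 0], 0], [[0, 0, 0], 0], [[0, 0, 0], 0], [[0, 0, -1], 0], [[0, 0, -2], 0], [[0, 0, -3], 0], [[0, 0, -3], 0], [[0, 0, -3], 0], [[0, 0, -1.5], 0]], gripper=-1)

```text
clock: 7.6
position: [633.7, 128.9, 237.4]
tool_rot: [[-0.17, 0.985, 0.007], [0.985, 0.17, 0.0], [-0.001, 0.007, -1.0]]
contact_force: [-0.2, 0.5, 1.5]
finger_gap: 87.5
grip_force: 0.0
```

```bash
python3 - <<'E'
from h import *
tool([500,-200,260],30)
c=cam("top","top2")
E
```

```text
pos [633.7 128.9 237.4] yaw_y 9.8 q6 -0.14 t 7.6 gap 87.5 F [-0.2  0.5  1.5] -> shift,turn [[-30.15, -18.74, -2.37], np.float64(-20.2)]
```

Call:
arm_command(steps=[[[-1.4, -0.7, -0.3], 0], [[-2.5, -1.2, -0.3], 0], [[-2.93, -1.41, -0.3], 0], [[-2.93, -1.41, -0.3], 0], [[-2.93, -1.41, -0.3], 0], [[-2.93, -1.41, -0.3], 0], [[-2.93, -1.41, -0.3], 0], [[-2.93, -1.41, -0.3], 0], [[-2.93, -1.41, -0.3], 0], [[-2.93, -1.41, -0.3], 0], [[-2.93, -1.41, -0.3], 0], [[-2.93, -1.41, -0.3], 0], [[-2.93, -1.41, -0.3], 0], [[-2.93, -1.41, -0.3], 0], [[-2.93, -1.41, 0], 0], [[-1.9, -1, 0], 0], [[0, 0, 0], 0], [[0, 0, 0], 0]])

```text
clock: 9.15
position: [495.6, -340.3, 271.6]
tool_rot: [[-0.167, 0.986, -0.002], [0.986, 0.167, 0.003], [0.003, -0.002, -1.0]]
contact_force: [-0.1, 0.5, -0.2]
finger_gap: 94.0
grip_force: 0.0
```

```bash
python3 - <<'E'
from h import *
tool([432,-321,260],8)
c=cam("wrist","wrist3"); np.save("w3.npy",{k:v for k,v in c.items()},allow_pickle=True)
E
```

```text
pos [ 495.6 -340.3  271.6] yaw_y 9.6 q6 -0.96 t 9.2 gap 94.0 F [-0.1  0.5 -0.2] -> shift,turn [[2.96, -5.94, 1.18], np.float64(1.6)]
```

View pics/wrist3.png

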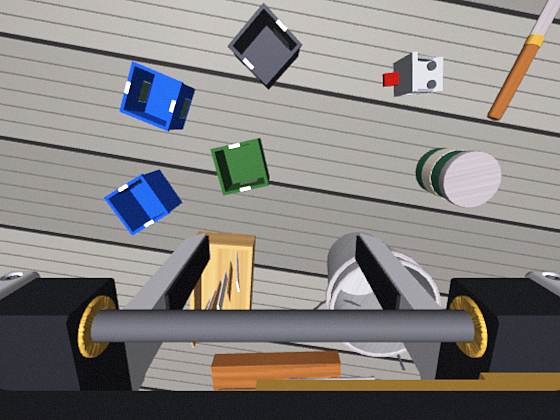

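The wrist view shows green rim marks at (234,146) and (246,188), grey rim marks at (282,26) and (248,64), and the red tongue at (390,79) with the bracket running to (440,75). Now measuring these.

```bash
cat >> h.py <<'E'
def blobs(m,lo=8):
    n,l,s,ce=cv2.connectedComponentsWithStats(m.astype(np.uint8)); return [(ce[i],s[i,4],np.argwhere(l==i)[:,::-1]) for i in range(1,n) if s[i,4]>=lo]
def marks(c,roi,z=62):
    u0,v0,u1,v1=roi; h=cv2.cvtColor(c["bgr"],cv2.COLOR_BGR2HSV)[v0:v1,u0:u1]
    b=sorted(blobs((h[...,2]>200)&(h[...,1]<50)),key=lambda t:-t[1])[:2]
    P=[w(c,x+u0,y+v0,z) for (x,y),_,_ in b]; d=P[1]-P[0]
    print("marks",[p.round(1) for p in P],"n",[int(t[1]) for t in b],"dist",np.linalg.norm(d).round(1),"centre",((P[0]+P[1])/2).round(1),"tab axis yaw",np.degrees(np.arctan2(d[1],d[0])).round(1))
E
python3 - <<'E'
from h import *
c=np.load("w3.npy",allow_pickle=True).item()
marks(c,(205,132,275,200)); marks(c,(225,0,305,92))
h=cv2.cvtColor(c["bgr"],cv2.COLOR_BGR2HSV)
m=((h[...,0]<8)|(h[...,0]>172))&(h[...,1]>150)&(h[...,2]>90); m[:,:370]=0;m[:,415:]=0;m[110:]=0
for ce,a,P in blobs(m):
    q=np.array([w(c,u,v,20)[:2] for u,v in P],np.float32); print(a,w(c,*ce,20).round(1),cv2.minAreaRect(q),P.min(0),P.max(0))
im=cv2.resize(c["bgr"][40:110,370:460],None,fx=8,fy=8,interpolation=cv2.INTER_CUBIC); cv2.imwrite("pics/punch.png",im)
E
```

```text
marks [array([ 424.4, -299. ,   62. ]), array([ 446.1, -351.8,   62. ])] n [47, 43] dist 57.2 centre [ 435.2 -325.4   62. ] tab axis yaw -67.6
marks [array([ 410.7, -146.5,   62. ]), array([ 405.9, -165. ,   62. ])] n [289, 98] dist 19.2 centre [ 408.3 -155.7   62. ] tab axis yaw -104.6
192 [ 614.4 -180.    20. ] ((614.2724609375, -180.08865356445312), (18.70764923095703, 15.835249900817871), 15.241589546203613) [384  72] [398  85]
```

View pics/punch.png

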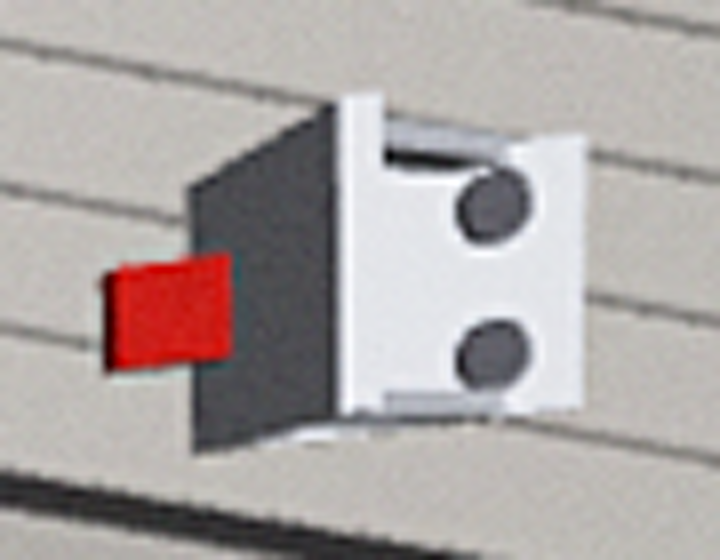

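The bracket crop shows the front plate's bottom edge from (192,188) to (195,455) and the tongue's tip edge from (113,270) to (120,370). Computing the bracket pose from these.

```bash
python3 - <<'E'
from h import *
c=np.load("w3.npy",allow_pickle=True).item()
f=lambda u,v,z:w(c,370+u/8-.5,40+v/8-.5,z)[:2]
for n,a,b,z in(("bottom",(192,188),(195,455),0),("top",(337,100),(340,410),64),("tip",(113,270),(120,370),20),("root",(231,255),(231,358),20)):
    A=f(*a,z);B=f(*b,z);d=A-B; print(n,A.round(1),B.round(1),"len",np.linalg.norm(d).round(1),"mid",((A+B)/2).round(1),"normal yaw",(np.degrees(np.arctan2(d[1],d[0]))-90).round(1))
# grey marks
h=cv2.cvtColor(c["bgr"],cv2.COLOR_BGR2HSV)[0:92,225:305]
for ce,a,P in blobs((h[...,2]>225)&(h[...,1]<40),5): print(ce+[225,0],a,w(c,*(ce+[225,0]),62).round(1))
P=[w(c,u,v,62) for u,v in((282,26),(248,64))];d=P[1]-P[0];print(P,np.linalg.norm(d),np.degrees(np.arctan2(d[1],d[0])),(P[0]+P[1])/2)
E
```

```text
bottom [ 618.7 -156.1] [ 630.5 -198.2] len 43.7 mid [ 624.6 -177.1] normal yaw 15.7
top [ 617.2 -156.7] [ 629.5 -198. ] len 43.1 mid [ 623.4 -177.3] normal yaw 16.5
tip [ 602.9 -175.3] [ 608.  -190.2] len 15.8 mid [ 605.5 -182.8] normal yaw 18.8
root [ 621.7 -169.8] [ 625.9 -185.3] len 16.1 mid [ 623.8 -177.5] normal yaw 15.3
[281.19298246  24.77192982] 57 [ 461.2 -153.4   62. ]
[247.94339623  63.39622642] 53 [ 428.9 -200.6   62. ]
[array([ 462.29717285, -154.52285247,   62.        ]), array([ 429.0165664 , -201.22229385,   62.        ])] 57.34489158421572 -125.47577529416341 [ 445.65686962 -177.87257316   62.        ]
```

Call:
arm_command(steps=[[[0.8, -1.9, 0], 0], [[0.8, -1.9, 0], 0], [[0.88, -1.91, 0], -6], [[0, 0, 2], -6.8], [[0, 0, 3], 0], [[0, 0, 3], 0], [[0, 0, 3], 0], [[0, 0, 2], 0], [[0, 0, 0], 0]])

```text
clock: 9.95
position: [434.4, -320.8, 138.0]
tool_rot: [[-0.385, 0.923, -0.007], [0.923, 0.386, 0.008], [0.01, -0.003, -1.0]]
contact_force: [0.2, 0.2, -0.6]
finger_gap: 94.0
grip_force: 0.0
```

```bash
python3 - <<'E'
from h import *
tool([435.2,-325.4,11],22.4)
c=cam("wrist","wrist4")
E
```

```text
pos [ 434.4 -320.8  138. ] yaw_y 22.7 q6 -1.24 t 9.9 gap 94.0 F [ 0.2  0.2 -0.6] -> shift,turn [[-0.58, -0.06, 12.7], np.float64(0.3)]
```

View pics/wrist4.png

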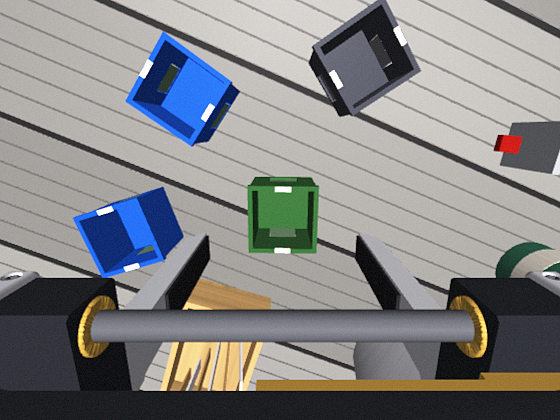

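The green pot sits square between the fingers, with marks at (283,189) and (283,250). Getting its centre before I descend.

```bash
python3 - <<'E'
from h import *
c=cam("wrist"); marks(c,(240,170,325,258)); tool([435.2,-325.4,11],22.4)
E
```

```text
marks [array([ 424.3, -298.8,   62. ]), array([ 445.9, -351.9,   62. ])] n [94, 88] dist 57.3 centre [ 435.1 -325.4   62. ] tab axis yaw -67.8
pos [ 436.8 -323.8  143.3] yaw_y 22.7 q6 -1.24 t 10.1 gap 93.9 F [ 0.1 -0.2  0.1] -> shift,turn [[-0.11, -0.2, 13.23], np.float64(0.3)]
```

Call:
arm_command(steps=[[[-0.1, -0.2, 1], 0.3], [[0, 0, 2.5], 0], [[0, 0, 2.5], 0], [[0, 0, 2.5], 0], [[0, 0, 2], 0], [[0, 0, 1.5], 0], [[0, 0, 0.8], 0], [[0, 0, 0.3], 0], [[0, 0, 0], 0], [[0, 0, 0], 0]])

```text
clock: 10.88
position: [436.1, -327.6, 13.9]
tool_rot: [[-0.379, 0.925, 0.002], [0.925, 0.379, -0.002], [-0.002, 0.001, -1.0]]
contact_force: [-0.4, 0.3, 0.2]
finger_gap: 93.8
grip_force: 0.0
```

Call:
arm_command(steps=[[[0, 0, 0], 0], [[0, 0, 0], 0], [[0, 0, 0], 0], [[0, 0, 0], 0], [[0, 0, 0], 0], [[0, 0, 0], 0], [[0, 0, 0], 0], [[0, 0, 0], 0], [[0, 0, 0], 0], [[0, 0, 0], 0]], gripper=1, force=30)

```text
clock: 11.72
position: [435.4, -326.8, 12.8]
tool_rot: [[-0.379, 0.925, 0.0], [0.925, 0.379, -0.0], [-0.0, 0.0, -1.0]]
contact_force: [-0.1, 0.8, 2.4]
finger_gap: 59.7
grip_force: 30.0
```

Call:
arm_command(steps=[[[0, 0, -1.5], 0], [[0, 0, -2.5], 0], [[0, 0, -2.5], 0], [[0, 0, -2.5], 0], [[1.25, 2.61, 0], 0], [[1.25, 2.61, 0], 0], [[1.25, 2.61, 0], 0], [[1.25, 2.61, 0], 0], [[1.25, 2.61, 0], 0], [[1.25, 2.61, 0], 0], [[0, 0, 0], -7], [[0, 0, 0], -7], [[0, 0, 0], -7], [[0, 0, 0], -7], [[0, 0, 0], -7], [[0, 0, 0], -7], [[0, 0, 0], -7], [[0, 0, 0], -7], [[0, 0, 0], -7], [[0, 0, 0], -7]])

```text
clock: 13.38
position: [551.2, -197.8, 101.8]
tool_rot: [[-0.999, -0.046, -0.001], [-0.046, 0.999, 0.0], [0.001, 0.001, -1.0]]
contact_force: [-0.8, 0.2, -0.3]
finger_gap: 59.9
grip_force: 30.0
```

Call:
arm_command(steps=[[[0, 0, 0], -7], [[0, 0, 0], -6.6], [[0, 0, 0], 0], [[0, 0, 0], 0]])

```text
clock: 13.72
position: [551.4, -197.8, 102.0]
tool_rot: [[-0.963, -0.271, -0.001], [-0.271, 0.963, 0.0], [0.001, 0.001, -1.0]]
contact_force: [-0.4, 0.1, -0.6]
finger_gap: 59.4
grip_force: 30.0
```

```bash
python3 - <<'E'
from h import *
tool([552,-198,14.5],-74)
c=cam("wrist","wrist5"); marks(c,(240,170,325,300))
E
```

```text
pos [ 551.4 -197.8  102. ] yaw_y 105.7 q6 -2.38 t 13.7 gap 59.4 F [-0.4  0.1 -0.6] -> shift,turn [[-0.06, -0.04, 8.75], np.float64(-0.3)]
marks [array([ 515.3, -200. ,   62. ]), array([ 521.1, -222.1,   62. ])] n [622, 552] dist 22.9 centre [ 518.2 -211.1   62. ] tab axis yaw -75.4
```

View pics/wrist5.png

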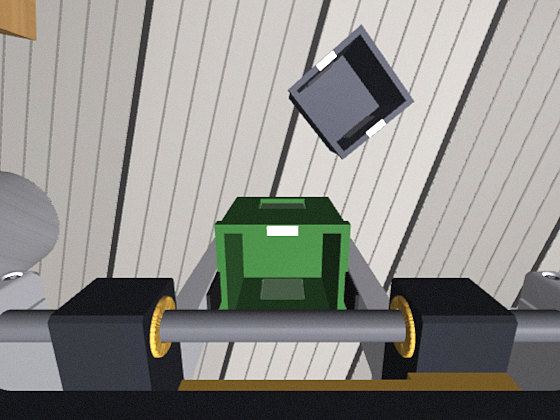

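The green pot is held square and level, with its near mark at (283,231). Lowering to 2 mm and pressing.

Call:
arm_command(steps=[[[0, 0, 1.5], -0.3], [[0, 0, 2], 0], [[0, 0, 2], 0], [[0, 0, 1.7], 0], [[0, 0, 1], 0], [[0, 0, 0.5], 0], [[0, 0, 0], 0], [[-1, 0, 0], 0], [[-1, 0, 0], 0], [[-0.8, 0, 0], 0], [[-0.5, 0, 0], 0], [[-0.5, 0, 0], 0], [[-0.4, 0, 0], 0], [[0, 0, 0], 0]])

```text
clock: 14.93
position: [593.1, -185.9, 15.8]
tool_rot: [[-0.96, -0.279, 0.001], [-0.279, 0.96, 0.0], [-0.001, -0.0, -1.0]]
contact_force: [-1.1, 0.2, 0.3]
finger_gap: 59.8
grip_force: 30.0
```

```bash
python3 - <<'E'
from h import *
tool([595.2,-185.5,14.5],-74)
E
```

```text
pos [ 593.1 -185.9   15.8] yaw_y 106.2 q6 -2.34 t 14.9 gap 59.8 F [-1.1  0.2  0.3] -> shift,turn [[-0.22, -0.02, 0.13], np.float64(0.2)]
```

Call:
arm_command(steps=[[[-0.1, 0, 0], 0], [[-0.1, 0, 0], 0], [[-0.1, 0, 0], 0], [[0, 0, 0], 0]])

```text
clock: 15.27
position: [595.0, -185.4, 15.6]
tool_rot: [[-0.96, -0.278, 0.0], [-0.278, 0.96, 0.0], [-0.0, 0.0, -1.0]]
contact_force: [-2.1, -0.5, -0.4]
finger_gap: 60.1
grip_force: 30.0
```

Call:
arm_command(steps=[[[-0.1, 0, 0], 0], [[-0.1, 0, 0], 0], [[0, 0, 0], 0]])

```text
clock: 15.52
position: [596.3, -185.1, 15.6]
tool_rot: [[-0.96, -0.279, -0.002], [-0.279, 0.96, -0.0], [0.002, 0.0, -1.0]]
contact_force: [-5.9, -1.0, 1.7]
finger_gap: 60.0
grip_force: 30.0
```

Call:
arm_command(steps=[[[-0.1, 0, 0], 0], [[-0.1, 0, 0], 0], [[0, 0, 0], 0]])

```text
clock: 15.77
position: [596.2, -185.0, 15.6]
tool_rot: [[-0.96, -0.279, -0.007], [-0.279, 0.96, -0.0], [0.007, 0.002, -1.0]]
contact_force: [-13.7, -2.6, 8.0]
finger_gap: 59.4
grip_force: 30.0
```

Call:
arm_command(steps=[[[-0.1, 0, 0], 0], [[0, 0, 0], 0]])

```text
clock: 15.93
position: [596.5, -184.9, 15.4]
tool_rot: [[-0.96, -0.279, -0.008], [-0.279, 0.96, -0.0], [0.008, 0.002, -1.0]]
contact_force: [-16.0, -5.7, 8.1]
finger_gap: 59.9
grip_force: 30.0
```

Call:
arm_command(steps=[[[1, 0, 0], 0], [[1.5, 0, 0], 0], [[1.5, 0, 0], 0], [[1.4, 0, 0], 0], [[0, 0, -2], 7], [[0, 0, 0], 7], [[0, 0, 0], 7], [[0, 0, 0], 7], [[0, 0, 0], 7], [[0, 0, 0], 7], [[0, 0, 0], 7], [[0, 0, 0], 7], [[0, 0, 0], 7], [[0, 0, 0], 7], [[0, 0, 0], 7], [[0, 0, 0], 7], [[0, 0, 0], 7], [[0, 0, 0], 7], [[0, 0, 0], 7], [[0, 0, 0], 7]])

```text
clock: 17.6
position: [548.4, -199.0, 35.7]
tool_rot: [[0.108, 0.994, 0.002], [0.994, -0.108, -0.0], [0.0, 0.002, -1.0]]
contact_force: [-0.4, 0.2, -0.9]
finger_gap: 59.9
grip_force: 30.0
```

Call:
arm_command(steps=[[[0, 0, 0], 7], [[0, 0, 0], 7], [[0, 0, 0], 7], [[0, 0, 0], 7], [[0, 0, 0], 7], [[0, 0, 0], 7], [[0, 0, 0], 7], [[0, 0, 0], 7], [[0, 0, 0], 7], [[0, 0, 0], 5], [[0, 0, 0], 0], [[0, 0, 0], 0]])

```text
clock: 18.6
position: [548.2, -199.1, 35.7]
tool_rot: [[0.96, 0.281, 0.001], [0.281, -0.96, -0.0], [0.001, 0.0, -1.0]]
contact_force: [-0.7, 0.3, -1.8]
finger_gap: 59.8
grip_force: 30.0
```

```bash
python3 - <<'E'
from h import *
tool([596.4,-185.2,15.5],-74)
cam("wrist","wrist6")
c=cam("side","side6"); u,v=map(int,px(c,[545,-198,60])); print(u,v)
cv2.imwrite("pics/side6c.png",np.hstack([cv2.resize(c["bgr"][v-45:v+45,u-45:u+45],(400,400),interpolation=cv2.INTER_CUBIC),cv2.resize(cv2.imread("pics/wrist6.png")[100:380,140:420],(400,400))]))
E
```

```text
pos [ 548.2 -199.1   35.7] yaw_y -73.7 q6 0.74 t 18.6 gap 59.8 F [-0.7  0.3 -1.8] -> shift,turn [[5.01, 0.02, 2.02], np.float64(0.3)]
333 263
```

View pics/side6c.png

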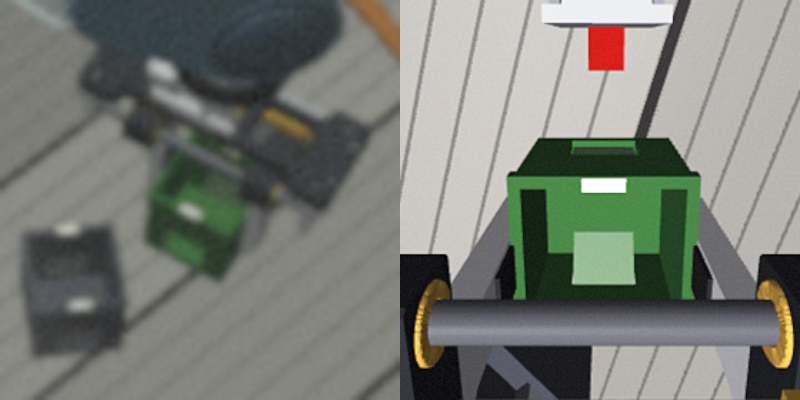

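The open tab shows as a pale flap inside the pot at (603,258), and the tongue at (606,48) lines up with the pot. Pressing the second side.

Call:
arm_command(steps=[[[0, 0, 1], 0.3], [[0, 0, 1], 0], [[1, 0, 0], 0], [[1, 0, 0], 0], [[1, 0, 0], 0], [[0.7, 0, 0], 0], [[0.5, 0, 0], 0], [[0.5, 0, 0], 0], [[0.2, 0, 0], 0], [[0.1, 0, 0], 0], [[0.1, 0, 0], 0], [[0, 0, 0], 0]])

```text
clock: 19.7
position: [595.3, -185.5, 15.7]
tool_rot: [[0.962, 0.275, -0.005], [0.275, -0.962, -0.0], [-0.004, -0.001, -1.0]]
contact_force: [-10.0, -1.9, 4.6]
finger_gap: 59.7
grip_force: 30.0
```

Call:
arm_command(steps=[[[0.1, 0, 0], 0], [[0.1, 0, 0], 0], [[0, 0, 0], 0]])

```text
clock: 19.95
position: [595.5, -185.5, 15.4]
tool_rot: [[0.961, 0.275, -0.008], [0.275, -0.962, -0.001], [-0.008, -0.002, -1.0]]
contact_force: [-16.3, -5.0, 8.0]
finger_gap: 59.8
grip_force: 30.0
```

Call:
arm_command(steps=[[[0.1, 0, 0], 0], [[0, 0, 0], 0]])

```text
clock: 20.12
position: [595.9, -185.4, 15.3]
tool_rot: [[0.961, 0.275, -0.01], [0.275, -0.962, -0.001], [-0.009, -0.002, -1.0]]
contact_force: [-18.7, -5.2, 7.3]
finger_gap: 60.1
grip_force: 30.0
```

Call:
arm_command(steps=[[[-1.5, 0, 0], 0], [[-1.8, 0, 0], 0], [[-1.9, 0, -1], 0], [[0, 0, -3], 0], [[0, 0, -3.5], 0], [[0, 0, -3.5], 0], [[0, 0, -3], 0], [[0, -1.8, -1], 0], [[0, -3.2, 0], 0], [[0, -3.2, 0], 0], [[0, -3.2, 0], 0], [[0.1, -3.2, 0], 0], [[0.1, -3.2, 0], 0], [[0.1, -3.2, 0], 0], [[0.1, -3.2, 0], 0], [[0.1, -3.2, 0], 0], [[0.1, -3.2, 0], 0], [[0.1, -3.2, 0], 0], [[0, -2, 0], 0], [[0, 0, 0], -7]])

```text
clock: 21.78
position: [458.0, 151.2, 166.1]
tool_rot: [[0.919, 0.394, 0.002], [0.394, -0.919, 0.002], [0.003, -0.001, -1.0]]
contact_force: [0.1, 0.5, -1.4]
finger_gap: 60.1
grip_force: 30.0
```

Call:
arm_command(steps=[[[0, 0, 0], -7], [[0, 0, 0], -7], [[0, 0, 0], -7], [[0, 0, 0], -7], [[0, 0, 0], -7], [[0, 0, 0], -7], [[0, 0, 0], -7], [[0, 0, 0], -7], [[0, 0, 0], -7], [[0, 0, 0], -7], [[0, 0, 0], -7], [[0, 0, 0], 0], [[0, 0, 0], 0]])

```text
clock: 22.87
position: [459.0, 148.1, 165.9]
tool_rot: [[-0.168, 0.986, 0.001], [0.986, 0.168, 0.001], [0.0, 0.002, -1.0]]
contact_force: [0.1, 0.1, -1.8]
finger_gap: 60.1
grip_force: 30.0
```

```bash
python3 - <<'E'
from h import *
tool([434,249,150],9.8)
c=cam("wrist","wrist7"); np.save("w7.npy",c,allow_pickle=True)
E
```

```text
pos [459.  148.1 165.9] yaw_y 9.7 q6 -0.09 t 22.9 gap 60.1 F [ 0.1  0.1 -1.8] -> shift,turn [[10.37, -0.77, 1.6], np.float64(-0.1)]
```

View pics/wrist7.png

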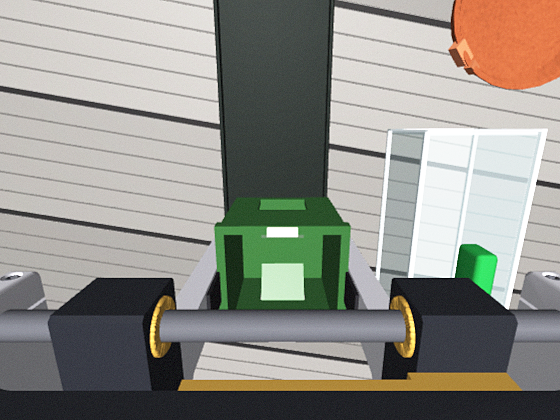

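The tray is visible from (217..333, 0) to (226..327, 205), and the dome stands safely at right. Checking the tray centreline.

```bash
python3 - <<'E'
from h import *
c=np.load("w7.npy",allow_pickle=True).item()
a=np.array([-np.sin(np.radians(9.8)),np.cos(np.radians(9.8))]);o=np.array([434,248.5])
for u,v in((217,3),(333,3),(225,190),(327.5,190)):
    p=w(c,u,v,14)[:2]; n=np.array([a[1],-a[0]]); print(p.round(1),"along",((p-o)@a).round(1),"across",((p-o)@n).round(1))
g=c["bgr"][100].astype(int).sum(1); print([int(x) for x in np.where(np.abs(np.diff(g))>60)[0] if 200<x<350])
for s in(-37.5,37.5):
    print((o+s*a).round(1)); tool([*(o+s*a),100],9.8)
E
```

```text
[363.8 325.8] along 88.1 across -56.1
[474.6 344.7] along 87.9 across 56.4
[393.6 143.3] along -96.8 across -57.7
[507.6 162.7] along -97.0 across 57.9
[213, 217, 218, 219, 221, 222, 223, 325, 329, 330]
[440.4 211.5]
pos [459.  148.  165.9] yaw_y 9.7 q6 -0.09 t 22.9 gap 60.0 F [-0.8  0.  -1.4] -> shift,turn [[6.58, -0.77, 6.59], np.float64(-0.1)]
[427.6 285.5]
pos [459.  148.  165.9] yaw_y 9.7 q6 -0.09 t 22.9 gap 60.0 F [-0.8  0.  -1.4] -> shift,turn [[14.08, -0.78, 6.59], np.float64(-0.1)]
```

Call:
arm_command(steps=[[[1.4, -0.1, 0], 0], [[2.5, -0.2, 0], 0], [[3, -0.2, 0], 0], [[3, -0.2, 0], 0], [[2.6, -0.1, 0], 0], [[1.6, 0, 1], 0], [[0, 0, 2.5], 0], [[0, 0, 3], 0], [[0, 0, 3], 0], [[0, 0, 2.5], 0], [[0, 0, 1.5], 0], [[0, 0, 0.8], 0], [[0, 0, 0.4], 0], [[0, 0, 0], 0], [[0, 0, 0], 0]])

```text
clock: 24.17
position: [427.6, 285.7, 19.6]
tool_rot: [[-0.171, 0.985, 0.002], [0.985, 0.171, 0.001], [0.0, 0.002, -1.0]]
contact_force: [0.0, -1.0, -0.4]
finger_gap: 59.6
grip_force: 30.0
```

Call:
arm_command(steps=[[[0, 0, 0.1], 0], [[0, 0, 0.1], 0], [[0, 0, 0], 0]])

```text
clock: 24.42
position: [427.1, 285.5, 17.2]
tool_rot: [[-0.171, 0.985, 0.001], [0.985, 0.171, 0.0], [0.0, 0.001, -1.0]]
contact_force: [-0.2, 0.0, -0.6]
finger_gap: 59.5
grip_force: 30.0
```

Call:
arm_command(steps=[[[0, 0, 0.1], 0], [[0, 0, 0], 0]])

```text
clock: 24.58
position: [427.1, 285.5, 16.5]
tool_rot: [[-0.171, 0.985, 0.001], [0.985, 0.171, 0.0], [0.0, 0.001, -1.0]]
contact_force: [-1.1, 0.4, 5.2]
finger_gap: 59.8
grip_force: 30.0
```

Call:
arm_command(steps=[[[0, 0, 0], 0], [[0, 0, 0], 0], [[0, 0, 0], 0], [[0, 0, 0], 0], [[0, 0, -0.5], 0], [[0, 0, -1.5], 0], [[0, 0, -3], 0], [[0, 0, -3.5], 0], [[0, 0, -3.5], 0], [[0, 0, -3], 0]], gripper=-0.6)

```text
clock: 25.42
position: [426.9, 285.4, 168.2]
tool_rot: [[-0.171, 0.985, 0.002], [0.985, 0.171, 0.001], [0.0, 0.002, -1.0]]
contact_force: [-0.1, -0.3, 0.2]
finger_gap: 75.4
grip_force: 0.0
```

```bash
python3 - <<'E'
from h import *
tool([446,-260,180],-35)
c=cam("top"); cv2.imwrite("pics/top8.png",cv2.resize(c["bgr"][140:310,150:420],(800,504)))
c=cam("wrist"); 
h=cv2.cvtColor(c["bgr"],cv2.COLOR_BGR2HSV)
m=(h[...,2]>215)&(h[...,1]<60)
for ce,a,P in blobs(m,30):
    if 200<ce[0]<360: print(ce.round(),a,w(c,*ce,66).round(1))
E
```

```text
pos [426.9 285.4 168.2] yaw_y 9.9 q6 0.2 t 25.4 gap 75.4 F [-0.1 -0.3  0.2] -> shift,turn [[-54.06, -7.46, -1.21], np.float64(44.9)]
[204. 155.] 292 [349.2 323.3  66. ]
[349. 156.] 130 [485.1 346.   66. ]
[219. 174.] 66 [365.1 307.1  66. ]
[277. 177.] 75 [420.9 314.2  66. ]
[330. 195.] 30 [475.4 305.4  66. ]
[278. 213.] 397 [427.4 278.9  66. ]
[277. 233.] 60 [430.5 257.9  66. ]
```

View pics/top8.png

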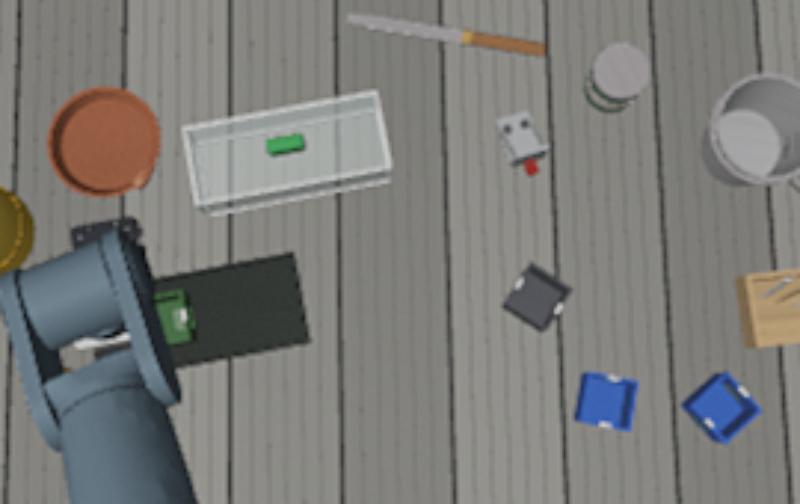

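Green stands in the tray with its marks 57 mm apart. The grey pot is still in place and the dome is fine. Going for grey.

Call:
arm_command(steps=[[[-1.8, -0.21, 0], 0], [[-3, -0.4, 0], 0], [[-3.4, -0.45, 0], 0], [[-3.4, -0.45, 0], 0], [[-3.4, -0.45, 0], 0], [[-3.4, -0.45, 0], 0], [[-3.4, -0.45, 0], 0], [[-3.4, -0.45, 0], 0], [[-3.4, -0.45, 0], 0], [[-3.4, -0.45, 0], 0], [[-3.4, -0.45, 0], 0], [[-3.4, -0.45, 0], 0], [[-3.4, -0.45, 0], 0], [[-2.6, -0.45, 0], 7], [[0, 0, 0], 7], [[0, 0, 0], 7], [[0, 0, 0], 7], [[0, 0, 0], 7], [[0, 0, 0], 7], [[0, 0, 0], 2.3]], gripper=-1)

```text
clock: 27.18
position: [443.6, -166.1, 164.6]
tool_rot: [[0.569, 0.822, -0.001], [0.822, -0.569, 0.001], [0.0, -0.002, -1.0]]
contact_force: [-0.0, -0.7, -0.5]
finger_gap: 94.3
grip_force: 0.0
```

```bash
python3 - <<'E'
from h import *
cam("top"); c=cam("wrist","wrist9"); tool([445,-177,12],-34.4)
h=cv2.cvtColor(c["bgr"],cv2.COLOR_BGR2HSV)
for ce,a,P in blobs((h[...,2]>215)&(h[...,1]<60),30):
    if 200<ce[0]<360 and ce[1]<300: print(ce.round(),a,w(c,*ce,62).round(1))
t=cam("top","top9")
E
```

```text
pos [ 443.7 -166.1  164.7] yaw_y -34.4 q6 0.0 t 27.3 gap 94.2 F [-0.1 -0.5  0.6] -> shift,turn [[-0.83, 0.75, 15.27], np.float64(-0.0)]
[292. 185.] 76 [ 461.3 -153.5   62. ]
[292. 241.] 61 [ 429.1 -201.    62. ]
```

Grey pot marks are at (292,185) and (292,241), giving centre (445,-177), 57 mm apart and consistent. Grasping.

Call:
arm_command(steps=[[[-0.8, 0.8, 0.5], 0], [[0, 0, 2.5], 0], [[0, 0, 3], 0], [[0, 0, 3], 0], [[0, 0, 2.8], 0], [[0, 0, 2], 0], [[0, 0, 1], 0], [[0, 0, 0.4], 0], [[0, 0, 0], 0]])

```text
clock: 28.08
position: [446.0, -177.7, 13.0]
tool_rot: [[0.565, 0.825, -0.001], [0.825, -0.565, 0.001], [-0.0, -0.001, -1.0]]
contact_force: [0.4, -0.1, 0.2]
finger_gap: 94.0
grip_force: 0.0
```

Call:
arm_command(steps=[[[0, 0, 0], 0], [[0, 0, 0], 0], [[0, 0, 0], 0], [[0, 0, 0], 0], [[0, 0, 0], 0], [[0, 0, 0], 0], [[0, 0, 0], 0], [[0, 0, 0], 0], [[0, 0, 0], 0], [[0, 0, 0], 0]], gripper=1)

```text
clock: 28.92
position: [446.6, -177.7, 14.0]
tool_rot: [[0.565, 0.825, 0.0], [0.825, -0.565, -0.0], [0.0, 0.001, -1.0]]
contact_force: [-1.3, 1.2, 5.6]
finger_gap: 59.8
grip_force: 30.0
```

Call:
arm_command(steps=[[[0, 0, -1], 0], [[0, 0, -1.5], 0], [[0, 0, -0.5], 0], [[0.7, 1.6, 0], 0], [[0.9, 2.2, 0], 0], [[0.9, 2.2, 0], 0], [[0.9, 2.2, 0], 0], [[0.56, 1.4, 0], 0], [[0, 0, 0], 6.6], [[0, 0, 0], 6.6], [[0, 0, 0], 6.6], [[0, 0, 0], 6.6], [[0, 0, 0], 6.6], [[0, 0, 0], 6.6], [[0, 0, 0], 0], [[0, 0, 0], 0]])

```text
clock: 30.25
position: [547.6, -199.0, 43.4]
tool_rot: [[0.961, 0.278, -0.0], [0.278, -0.961, 0.0], [-0.0, -0.0, -1.0]]
contact_force: [-0.0, -0.1, -0.6]
finger_gap: 59.7
grip_force: 30.0
```

```bash
python3 - <<'E'
from h import *
tool([595.6,-185.4,16.5],-74)
c=cam("wrist","wrist10")
E
```

```text
pos [ 547.6 -199.    43.4] yaw_y -73.9 q6 0.75 t 30.2 gap 59.7 F [-0.  -0.1 -0.6] -> shift,turn [[4.99, 0.03, 2.69], np.float64(0.1)]
```

View pics/wrist10.png

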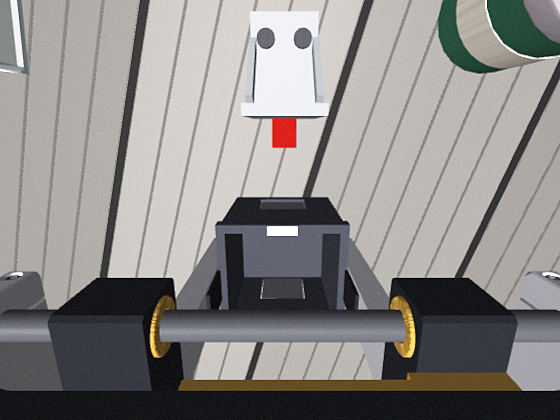

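The grey pot's near mark at (283,231) lines up with the tongue at (284,133). Pressing.

Call:
arm_command(steps=[[[0, 0, 1], 0], [[0, 0, 1], 0], [[0, 0, 0.7], 0], [[0.7, 0, 0], 0], [[1, 0, 0], 0], [[1, 0, 0], 0], [[0.7, 0, 0], 0], [[0.5, 0, 0], 0], [[0.5, 0, 0], 0], [[0.4, 0, 0], 0], [[0.2, 0, 0], 0], [[0.1, 0, 0], 0], [[0.1, 0, 0], 0], [[0, 0, 0], 0]])

```text
clock: 31.47
position: [596.3, -185.3, 16.8]
tool_rot: [[0.961, 0.276, -0.004], [0.276, -0.961, -0.0], [-0.004, -0.001, -1.0]]
contact_force: [-10.5, -2.3, 4.4]
finger_gap: 60.0
grip_force: 30.0
```

Call:
arm_command(steps=[[[0.1, 0, 0], 0], [[0.05, 0, 0], 0], [[0, 0, 0], 0]])

```text
clock: 31.72
position: [596.3, -185.2, 16.7]
tool_rot: [[0.961, 0.276, -0.007], [0.276, -0.961, -0.0], [-0.007, -0.002, -1.0]]
contact_force: [-15.3, -4.3, 8.2]
finger_gap: 60.0
grip_force: 30.0
```

Call:
arm_command(steps=[[[0.1, 0, 0], 0], [[0, 0, 0], 0], [[0, 0, 0], 0]])

```text
clock: 31.97
position: [596.6, -185.1, 16.5]
tool_rot: [[0.961, 0.276, -0.009], [0.276, -0.961, -0.001], [-0.009, -0.002, -1.0]]
contact_force: [-17.0, -5.3, 8.8]
finger_gap: 60.0
grip_force: 30.0
```

Home. Back off, half turn the other way, press again.

Call:
arm_command(steps=[[[-1, 0, 0], 0], [[-1.5, 0, 0], 0], [[-1.5, 0, 0], 0], [[-1.2, 0, 0], 0], [[0, 0, -1.5], -7], [[0, 0, 0], -7], [[0, 0, 0], -7], [[0, 0, 0], -7], [[0, 0, 0], -7], [[0, 0, 0], -7], [[0, 0, 0], -7], [[0, 0, 0], -7], [[0, 0, 0], -7], [[0, 0, 0], -7], [[0, 0, 0], -7], [[0, 0, 0], -7], [[0, 0, 0], -7], [[0, 0, 0], -7], [[0, 0, 0], -7], [[0, 0, 0], -7]])

```text
clock: 33.63
position: [551.1, -198.5, 32.0]
tool_rot: [[-0.62, 0.785, 0.002], [0.785, 0.62, -0.0], [-0.002, 0.002, -1.0]]
contact_force: [-0.2, -0.1, -0.6]
finger_gap: 59.7
grip_force: 30.0
```

Call:
arm_command(steps=[[[0, 0, 0], -7], [[0, 0, 0], -7], [[0, 0, 0], -7], [[0, 0, 0], -7], [[0, 0, 0], -7], [[0, 0, 0], -7], [[0, 0, 0], -7], [[0, 0, 0], -7], [[0, 0, 0], -7], [[0, 0, 0], -5], [[0, 0, 0], 0], [[0, 0, 0], 0]])

```text
clock: 34.63
position: [550.8, -198.5, 31.9]
tool_rot: [[-0.962, -0.273, 0.002], [-0.273, 0.962, -0.0], [-0.001, -0.001, -1.0]]
contact_force: [-1.2, -0.9, -0.6]
finger_gap: 59.8
grip_force: 30.0
```

```bash
python3 - <<'E'
from h import *
tool([595.6,-185.4,16.7],-74)
c=cam("wrist","wrist11")
h=cv2.cvtColor(c["bgr"],cv2.COLOR_BGR2HSV)
for ce,a,P in blobs((h[...,2]>200)&(h[...,1]<60),30):
    if 225<ce[0]<345 and 180<ce[1]<310: print(ce.round(),a)
E
```

```text
pos [ 550.8 -198.5   31.9] yaw_y 105.8 q6 -2.39 t 34.6 gap 59.8 F [-1.2 -0.9 -0.6] -> shift,turn [[-4.67, 0.04, 1.53], np.float64(-0.2)]
[282. 233.] 309
```

Call:
arm_command(steps=[[[0, 0, 0.8], -0.2], [[0, 0, 0.7], 0], [[-0.7, 0, 0], 0], [[-1, 0, 0], 0], [[-1, 0, 0], 0], [[-0.5, 0, 0], 0], [[-0.5, 0, 0], 0], [[-0.5, 0, 0], 0], [[-0.3, 0, 0], 0], [[-0.1, 0, 0], 0], [[-0.1, 0, 0], 0], [[0, 0, 0], 0]])

```text
clock: 35.68
position: [595.2, -185.5, 17.0]
tool_rot: [[-0.96, -0.278, -0.001], [-0.278, 0.96, -0.0], [0.001, -0.0, -1.0]]
contact_force: [-5.0, 0.1, 2.6]
finger_gap: 59.8
grip_force: 30.0
```

Call:
arm_command(steps=[[[-0.1, 0, 0], 0], [[-0.1, 0, 0], 0], [[0, 0, 0], 0]])

```text
clock: 35.93
position: [595.1, -185.5, 16.9]
tool_rot: [[-0.96, -0.279, -0.006], [-0.279, 0.96, -0.0], [0.005, 0.001, -1.0]]
contact_force: [-13.5, -2.9, 7.3]
finger_gap: 60.0
grip_force: 30.0
```

Call:
arm_command(steps=[[[-0.1, 0, 0], 0], [[0, 0, 0], 0]])

```text
clock: 36.1
position: [595.4, -185.4, 16.8]
tool_rot: [[-0.96, -0.279, -0.007], [-0.279, 0.96, -0.0], [0.007, 0.002, -1.0]]
contact_force: [-15.6, -2.7, 8.4]
finger_gap: 59.9
grip_force: 30.0
```

Call:
arm_command(steps=[[[1.5, 0, 0], 0], [[1.8, 0, 0], 0], [[1.9, 0, -1], 0], [[0, 0, -3], 0], [[0, 0, -3.5], 0], [[0, 0, -3.5], 0], [[0, 0, -3], 0], [[0, 1.8, -1], 0], [[-0.1, 3.3, 0], 0], [[-0.1, 3.3, 0], 0], [[-0.1, 3.3, 0], 0], [[-0.1, 3.3, 0], 0], [[-0.1, 3.3, 0], 0], [[-0.1, 3.3, 0], 0], [[-0.1, 3.3, 0], 0], [[-0.1, 3.3, 0], 0], [[-0.1, 3.3, 0], 0], [[-0.1, 3.3, 0], 0], [[-0.1, 3.3, 0], 0], [[-0.1, 2.8, 0], 0]])

```text
clock: 37.77
position: [445.6, 199.5, 167.2]
tool_rot: [[-0.96, -0.279, 0.002], [-0.279, 0.96, 0.002], [-0.003, 0.001, -1.0]]
contact_force: [0.3, 0.3, -1.1]
finger_gap: 59.8
grip_force: 30.0
```

Call:
arm_command(steps=[[[0, 1.4, 0], 7], [[0, 0, 0], 7], [[0, 0, 0], 7], [[0, 0, 0], 7], [[0, 0, 0], 7], [[0, 0, 0], 7], [[0, 0, 0], 7], [[0, 0, 0], 7], [[0, 0, 0], 7], [[0, 0, 0], 7], [[0, 0, 0], 7], [[0, 0, 0], 7], [[0, 0, 0], 7], [[0, 0, 0], 5], [[0, 0, 0], 0], [[0, 0, 0], 0]])

```text
clock: 39.1
position: [442.3, 210.9, 166.9]
tool_rot: [[-0.179, 0.984, 0.001], [0.984, 0.179, 0.001], [0.001, 0.001, -1.0]]
contact_force: [0.1, 0.3, -0.4]
finger_gap: 59.8
grip_force: 30.0
```

```bash
python3 - <<'E'
from h import *
tool([440.4,211.5,18],9.8)
c=cam("wrist","wrist12")
E
```

```text
pos [442.3 210.9 166.9] yaw_y 10.3 q6 0.03 t 39.1 gap 59.8 F [ 0.1  0.3 -0.4] -> shift,turn [[0.08, -0.2, 14.89], np.float64(0.5)]
```

View pics/wrist12.png

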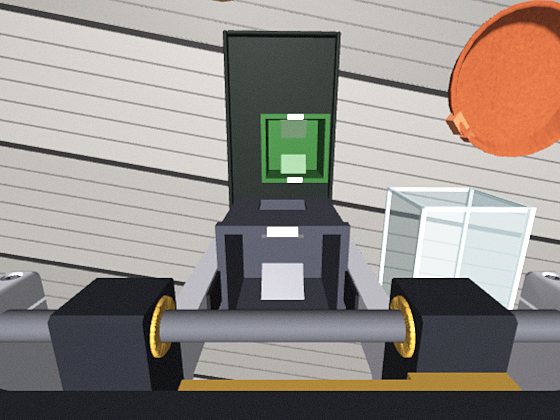

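Green has been nudged sideways in the tray, with marks now at (295,117) and (295,180). Both its tabs show as flaps inside the pot. Measuring before I place grey.

```bash
python3 - <<'E'
from h import *
c=cam("wrist")
h=cv2.cvtColor(c["bgr"],cv2.COLOR_BGR2HSV)
a=np.array([-np.sin(np.radians(9.8)),np.cos(np.radians(9.8))]);o=np.array([434,248.5]);n=np.array([a[1],-a[0]])
for ce,s,P in blobs((h[...,2]>215)&(h[...,1]<60),20):
    if 260<ce[0]<335 and 100<ce[1]<195:
        p=w(c,*ce,66); print(ce.round(),s,p.round(1),"along",((p[:2]-o)@a).round(1),"across",((p[:2]-o)@n).round(1))
for u,v in((225,33),(340,33),(222,33)):
    p=w(c,u,v,14)[:2]; print("rim",p.round(1),((p-o)@a).round(1),((p-o)@n).round(1))
E
```

```text
[295. 116.] 100 [437.6 295.6  66. ] along 45.8 across 11.5
[293. 164.] 419 [443.8 254.   66. ] along 3.7 across 10.6
[294. 180.] 92 [447.9 239.4  66. ] along -11.3 across 12.2
rim [355.9 363.2] 126.4 -57.5
rim [468.4 383.7] 127.3 56.9
rim [352.9 362.7] 126.3 -60.5
```

Call:
arm_command(steps=[[[-1, -0.1, 0], 0], [[-0.93, -0.1, 1], 0.5], [[0, 0, 2.5], 0], [[0, 0, 3], 0], [[0, 0, 3], 0], [[0, 0, 2.5], 0], [[0, 0, 1.5], 0], [[0, 0, 0.7], 0], [[0, 0, 0.4], 0], [[0, 0, 0], 0], [[0, 0, 0], 0]])

```text
clock: 40.12
position: [444.4, 191.2, 21.4]
tool_rot: [[-0.168, 0.986, 0.002], [0.986, 0.168, 0.0], [-0.0, 0.002, -1.0]]
contact_force: [0.9, 0.2, -0.8]
finger_gap: 59.9
grip_force: 30.0
```

Call:
arm_command(steps=[[[0, 0, 0.1], 0], [[0, 0, 0.1], 0], [[0, 0, 0], 0]])

```text
clock: 40.37
position: [444.0, 191.4, 19.1]
tool_rot: [[-0.168, 0.986, 0.001], [0.986, 0.168, 0.0], [-0.0, 0.001, -1.0]]
contact_force: [0.0, 0.4, -0.8]
finger_gap: 60.0
grip_force: 30.0
```

Call:
arm_command(steps=[[[0, 0, 0.1], 0], [[0, 0, 0.05], 0], [[0, 0, 0], 0]])

```text
clock: 40.62
position: [443.8, 191.4, 17.6]
tool_rot: [[-0.168, 0.986, 0.0], [0.986, 0.168, 0.0], [-0.0, 0.0, -1.0]]
contact_force: [-1.2, -0.5, 3.6]
finger_gap: 59.8
grip_force: 30.0
```

Call:
arm_command(steps=[[[0, 0, 0], 0], [[0, 0, 0], 0], [[0, 0, 0], 0], [[0, 0, 0], 0], [[0, 0, -0.5], 0], [[0, 0, -1.5], 0], [[0, 0, -3], 0], [[0, 0, -3.5], 0], [[0, 0, -3], 0], [[0, 0, -1], 0], [[0, 0, 0], 0]], gripper=-0.6)

```text
clock: 41.53
position: [445.7, 191.7, 145.4]
tool_rot: [[-0.168, 0.986, 0.007], [0.986, 0.168, 0.001], [0.0, 0.007, -1.0]]
contact_force: [0.6, 0.4, 0.2]
finger_gap: 75.2
grip_force: 0.0
```

```bash
cat >> h.py <<'E'
a=np.array([-np.sin(np.radians(9.8)),np.cos(np.radians(9.8))]);o=np.array([434,248.5]);n=np.array([a[1],-a[0]])
def tray(c,roi=(200,60,360,300)):
    h=cv2.cvtColor(c["bgr"],cv2.COLOR_BGR2HSV)
    for ce,s,P in blobs((h[...,2]>200)&(h[...,1]<60),20):
        if roi[0]<ce[0]<roi[2] and roi[1]<ce[1]<roi[3]:
            p=w(c,*ce,66); print(ce.round(),s,p.round(1),"along",((p[:2]-o)@a).round(1),"across",((p[:2]-o)@n).round(1))
E
python3 - <<'E'
from h import *
c=cam("wrist","wrist13"); tray(c); tool([*(o+17.3*a),24],9.8)
E
```

```text
[295.  90.] 120 [437.7 295.8  66. ] along 46.0 across 11.7
[293. 146.] 493 [444.  251.8  66. ] along 1.5 across 10.4
[295. 161.] 105 [448.  239.2  66. ] along -11.5 across 12.2
[279. 182.] 100 [437.7 219.8  66. ] along -28.9 across -1.2
[279. 219.] 461 [443.7 185.6  66. ] along -63.6 across -1.1
[279. 243.] 93 [447.4 163.6  66. ] along -86.0 across -1.3
[251. 264.] 31 [424.6 137.8  66. ] along -107.5 across -28.1
pos [444.1 191.4 142.8] yaw_y 9.7 q6 0.0 t 41.6 gap 75.3 F [ 0.6 -0.9 -0.7] -> shift,turn [[7.53, -0.07, 11.88], np.float64(-0.1)]
```

Call:
arm_command(steps=[[[2, 0, 0], 0], [[3, 0, 0], 0], [[2.5, -0.1, 0], 0], [[0, 0, 2], 0], [[0, 0, 3], 0], [[0, 0, 3], 0], [[0, 0, 2.5], 0], [[0, 0, 1.3], 0], [[0, 0, 0], 0], [[0, 0, 0], 0]], gripper=-1)

```text
clock: 42.42
position: [427.8, 264.3, 21.7]
tool_rot: [[-0.168, 0.986, -0.005], [0.986, 0.168, -0.002], [-0.001, -0.005, -1.0]]
contact_force: [-0.1, -0.9, 0.9]
finger_gap: 94.1
grip_force: 0.0
```

Call:
arm_command(steps=[[[0, 0, 0], 0], [[0, 0, 0], 0], [[0, 0, 0], 0], [[0, 0, 0], 0], [[0, 0, 0], 0], [[0, 0, 0], 0], [[0, 0, 0], 0], [[0, 0, 0], 0], [[0, 0, 0], 0], [[0, 0, 0], 0]], gripper=1, force=10)

```text
clock: 43.25
position: [430.7, 265.3, 24.9]
tool_rot: [[-0.168, 0.986, 0.002], [0.986, 0.168, 0.0], [0.0, 0.002, -1.0]]
contact_force: [1.0, 0.1, 5.8]
finger_gap: 60.0
grip_force: 10.0
```

Call:
arm_command(steps=[[[0, 0, 0], 0], [[0, 0, 0], 0], [[0, 0, 0], 0], [[0, 0, 0], 0], [[0, 0, -1], 0], [[0, 0, -2.5], 0], [[0, 0, -3.5], 0], [[0, 0, -3.5], 0], [[-2.5, 0, -2], 0], [[-3, 0, 0], 0], [[-2, 0, 0], 0], [[0, 0, 0], 0]], gripper=-0.65)

```text
clock: 44.25
position: [443.3, 188.9, 150.3]
tool_rot: [[-0.165, 0.986, 0.002], [0.986, 0.165, -0.0], [-0.001, 0.002, -1.0]]
contact_force: [-0.6, 0.1, 0.0]
finger_gap: 77.5
grip_force: 0.0
```

```bash
python3 - <<'E'
from h import *
c=cam("wrist","wrist14"); tray(c); tool([632.3,128.8,200],9.8)
t=cam("top","top14")
cv2.imwrite("pics/m14.png",np.hstack([cv2.resize(c["bgr"],(400,300)),cv2.resize(t["bgr"],(400,300))]))
E
```

```text
[282.  88.] 124 [424.5 293.3  66. ] along 45.8 across -1.8
[282. 143.] 482 [432.1 249.5  66. ] along 1.3 across -1.7
[282. 158.] 90 [434.2 237.   66. ] along -11.4 across -1.7
[283. 178.] 85 [438.  219.7  66. ] along -29.1 across -1.0
[283. 216.] 364 [443.6 184.9  66. ] along -64.3 across -1.4
[283. 238.] 75 [447.3 163.7  66. ] along -85.8 across -1.3
pos [442.8 190.2 149.8] yaw_y 9.5 q6 0.0 t 44.3 gap 77.2 F [-0.2  0.1  0.5] -> shift,turn [[-9.18, 17.68, -5.0], np.float64(-0.3)]
```

View pics/m14.png

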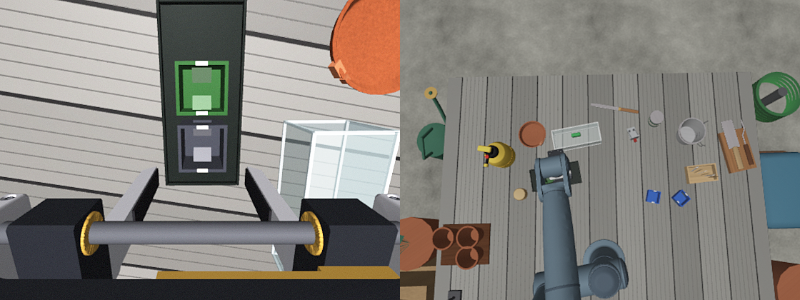

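Both pots stand in a centred row, 75 mm apart, with their tabs open. No brown pot is anywhere on the bench. I've now viewed 15 pictures, one over the allowance of 14, so from here I'll rely on numbers only. Now the dome.

Call:
arm_command(steps=[[[0, 0, -3], 0], [[0, 0, -3.5], 0], [[-0.4, 0.8, -2.5], 0], [[-1, 2, 0], 0], [[-1.3, 2.5, 0], 0], [[-1.3, 2.5, 0], 0], [[-1.3, 2.5, 0], 0], [[-1.3, 2.5, 0], 0], [[-1.3, 2.5, 0], 0], [[-1.28, 2.38, 0], 0], [[0, 0, 0], -0.3], [[0, 0, 0], 0], [[0, 0, 0], 0]], gripper=-1)

```text
clock: 45.43
position: [631.4, 131.5, 238.5]
tool_rot: [[-0.174, 0.985, -0.002], [0.985, 0.174, 0.0], [0.001, -0.001, -1.0]]
contact_force: [-0.6, -0.3, 0.4]
finger_gap: 94.3
grip_force: 0.0
```

```bash
python3 - <<'E'
from h import *
c=cam("wrist","wrist15")
m=cv2.inRange(cv2.cvtColor(c["bgr"],cv2.COLOR_BGR2HSV),(45,120,60),(75,255,255))
for ce,s,P in blobs(m,300):
    P=np.array([w(c,u,v,122)[:2] for u,v in P],np.float32);print(s,ce,cv2.minAreaRect(P))
tool([632.3,128.8,97],9.8)
E
```

```text
374 [94.53208556 36.86363636] ((443.39697265625, 252.88082885742188), (18.536781311035156, 52.10056686401367), 9.624677658081055)
523 [135.12045889  48.4665392 ] ((474.0204772949219, 254.04751586914062), (25.224071502685547, 45.15129470825195), 9.577483177185059)
756 [282.96164021 202.72354497] ((630.8624267578125, 131.76034545898438), (16.57081413269043, 47.282684326171875), 10.052263259887695)
pos [631.2 131.5 238.8] yaw_y 10.0 q6 -0.15 t 45.5 gap 94.0 F [ 0.5 -0.3 -0.1] -> shift,turn [[-0.29, 0.07, 14.18], np.float64(0.2)]
```

Call:
arm_command(steps=[[[-0.29, 0.07, 1], 0.2], [[0, 0, 2.5], 0], [[0, 0, 2.5], 0], [[0, 0, 2.5], 0], [[0, 0, 2.4], 0], [[0, 0, 1.7], 0], [[0, 0, 1], 0], [[0, 0, 0.5], 0], [[0, 0, 0], 0], [[0, 0, 0], 0]])

```text
clock: 46.32
position: [633.9, 127.7, 99.0]
tool_rot: [[-0.17, 0.985, 0.001], [0.985, 0.17, -0.0], [-0.0, 0.001, -1.0]]
contact_force: [-0.1, 0.8, 0.7]
finger_gap: 93.7
grip_force: 0.0
```

Call:
arm_command(steps=[[[0, 0, 0], 0], [[0, 0, 0], 0], [[0, 0, 0], 0], [[0, 0, 0], 0], [[0, 0, 0], 0], [[0, 0, 0], 0], [[0, 0, 0], 0], [[0, 0, 0], 0], [[0, 0, 0], 0], [[0, 0, 0], 0], [[0, 0, 0], 0], [[0, 0, 0], 0], [[0, 0, 0], 0], [[0, 0, 0], 0], [[0, 0, 0], 0], [[0, 0, 0], 0]], gripper=1, force=40)

```text
clock: 47.65
position: [633.2, 127.6, 97.9]
tool_rot: [[-0.17, 0.986, -0.001], [0.986, 0.17, -0.0], [0.0, -0.001, -1.0]]
contact_force: [-1.4, -0.0, 0.1]
finger_gap: 17.7
grip_force: 40.0
```

Call:
arm_command(steps=[[[0, 0, -1], 0], [[0, 0, -2], 0], [[0, 0, -3], 0], [[0, 0, -3], 0], [[0, 0, -2], 0], [[0, 0, -0.5], 0], [[0, 0, 0], 0], [[0, 0, 0], 0]])

```text
clock: 48.32
position: [632.7, 127.5, 211.7]
tool_rot: [[-0.17, 0.985, -0.002], [0.985, 0.17, -0.0], [0.0, -0.002, -1.0]]
contact_force: [-0.3, -0.3, -2.7]
finger_gap: 18.0
grip_force: 40.0
```

```bash
python3 - <<'E'
from h import *
tool([433.6,248.8,212],9.8)
E
```

```text
pos [632.7 127.5 211.7] yaw_y 9.8 q6 -0.15 t 48.3 gap 18.0 F [-0.3 -0.3 -2.7] -> shift,turn [[15.33, -17.56, 0.01], np.float64(-0.0)]
```

Call:
arm_command(steps=[[[0.8, -0.92, 0], 0], [[1.4, -1.62, 0], 0], [[1.6, -1.85, 0], 0], [[1.6, -1.85, 0], 0], [[1.6, -1.85, 0], 0], [[1.6, -1.85, 0], 0], [[1.6, -1.85, 0], 0], [[1.6, -1.85, 0], 0], [[1.6, -1.85, 0], 0], [[1, -1.15, 0], 0], [[0.8, -0.91, 0], 0], [[0, 0, 0], 0], [[0, 0, 0], 0], [[0, 0, 0], 0]])

```text
clock: 49.48
position: [435.3, 247.2, 213.0]
tool_rot: [[-0.169, 0.986, 0.0], [0.986, 0.169, -0.0], [-0.0, 0.0, -1.0]]
contact_force: [0.1, 0.4, -2.5]
finger_gap: 18.0
grip_force: 40.0
```

```bash
python3 - <<'E'
from h import *
tool([433.8,247.6,125],9.8)
c=cam("wrist","wrist16")
m=cv2.inRange(cv2.cvtColor(c["bgr"],cv2.COLOR_BGR2HSV),(45,120,60),(75,255,255))
for ce,s,P in blobs(m,100):
    Q=np.array([w(c,u,v,240)[:2] for u,v in P],np.float32);print(s,ce.round(),cv2.minAreaRect(Q))
E
```

```text
pos [435.3 247.2 213. ] yaw_y 9.7 q6 0.12 t 49.5 gap 18.0 F [ 0.1  0.4 -2.5] -> shift,turn [[0.07, -0.14, 8.8], np.float64(-0.1)]
2494 [282. 253.] ((432.9792785644531, 254.18023681640625), (16.823904037475586, 49.2714958190918), 9.747965812683105)
```

Call:
arm_command(steps=[[[0, -0.14, 0.5], 0], [[0, 0, 1.5], 0], [[0, 0, 2], 0], [[0, 0, 2], 0], [[0, 0, 1.5], 0], [[0, 0, 1], 0], [[0, 0, 0.5], 0], [[0, 0, 0], 0], [[0, 0, 0], 0]])

```text
clock: 50.28
position: [433.8, 247.4, 123.5]
tool_rot: [[-0.169, 0.986, 0.001], [0.986, 0.169, 0.0], [0.0, 0.001, -1.0]]
contact_force: [0.3, 0.0, -1.1]
finger_gap: 17.7
grip_force: 40.0
```

Call:
arm_command(steps=[[[0, 0, 0.5], 0], [[0, 0, 0.5], 0], [[0, 0, 0.5], 0], [[0, 0, 0.3], 0], [[0, 0, 0], 0], [[0, 0, 0], 0]])

```text
clock: 50.78
position: [433.1, 247.3, 104.8]
tool_rot: [[-0.17, 0.985, -0.001], [0.985, 0.17, -0.0], [-0.0, -0.001, -1.0]]
contact_force: [-0.1, -0.4, -3.5]
finger_gap: 17.5
grip_force: 40.0
```

Call:
arm_command(steps=[[[0, 0, 0.1], 0], [[0, 0, 0.1], 0], [[0, 0, 0], 0]])

```text
clock: 51.03
position: [433.2, 247.4, 103.0]
tool_rot: [[-0.17, 0.985, -0.0], [0.985, 0.17, -0.0], [0.0, -0.0, -1.0]]
contact_force: [0.7, -0.8, -3.6]
finger_gap: 17.9
grip_force: 40.0
```

Call:
arm_command(steps=[[[0, 0, 0.1], 0], [[0, 0, 0.05], 0], [[0, 0, 0], 0], [[0, 0, 0], 0]])

```text
clock: 51.37
position: [433.4, 247.4, 101.9]
tool_rot: [[-0.17, 0.985, 0.0], [0.985, 0.17, 0.0], [-0.0, 0.0, -1.0]]
contact_force: [-1.7, -0.9, 0.6]
finger_gap: 17.6
grip_force: 40.0
```

Call:
arm_command(steps=[[[0, 0, 0], 0], [[0, 0, 0], 0], [[0, 0, 0], 0], [[0, 0, 0], 0], [[0, 0, 0], 0], [[0, 0, 0], 0], [[0, 0, -1], 0], [[0, 0, -2.5], 0], [[0, 0, -3], 0], [[0, 0, -3], 0], [[0, 0, -3], 0], [[0, 0, -2.4], 0], [[0, 0, 0], 0], [[0, 0, 0], 0]], gripper=-1)

```text
clock: 52.53
position: [434.1, 247.6, 252.4]
tool_rot: [[-0.17, 0.985, 0.004], [0.985, 0.17, 0.001], [0.0, 0.004, -1.0]]
contact_force: [0.3, 0.0, -0.7]
finger_gap: 93.9
grip_force: 0.0
```

```bash
python3 - <<'E'
from h import *
c=cam("wrist","wrist17"); tool([431.4,250.3,250.8],9.8)
m=cv2.inRange(cv2.cvtColor(c["bgr"],cv2.COLOR_BGR2HSV),(45,120,60),(75,255,255))
for ce,s,P in blobs(m,100):
    Q=np.array([w(c,u,v,126)[:2] for u,v in P],np.float32);print(s,ce.round(1),cv2.minAreaRect(Q))
# reproject initial dome top corners (from the first picture) into this view and compare edges
g=cv2.cvtColor(c["bgr"],cv2.COLOR_BGR2GRAY)
R=np.column_stack([n,a])
for s in((-48,120),(48,120),(48,-120),(-48,-120)): print("pred top corner",np.round(px(c,[*([434.1,247.3]+R@np.array(s)),96]),1))
for v in(130,160,230):
    r=c["bgr"][v].astype(int).sum(1); print(v,[(int(x),int(r[x])) for x in range(215,350) if r[x]>r[x-3]+60 and r[x]>=max(r[x-2:x+3])])
col=c["bgr"][:,262].astype(int).sum(1); print([(int(v),int(col[v])) for v in range(60,330) if col[v]>col[v-3]+60 and col[v]>=max(col[v-2:v+3])])
E
```

```text
pos [433.1 247.3 250.5] yaw_y 9.8 q6 0.12 t 52.6 gap 94.2 F [ 0.5 -0.8 -0.7] -> shift,turn [[0.33, -0.12, -0.03], np.float64(-0.0)]
700 [280.5 196.8] ((431.5881652832031, 250.94285583496094), (16.6881046295166, 47.40348815917969), 9.315519332885742)
pred top corner [236.6  82.8]
pred top corner [328.5  82.8]
pred top corner [321.  288.4]
pred top corner [244.3 288.5]
130 [(236, 755), (237, 755), (246, 720), (316, 718), (324, 757)]
160 [(237, 759), (247, 724), (257, 543), (263, 548), (305, 537), (315, 722), (323, 757)]
230 [(240, 758), (249, 727), (259, 553), (265, 542), (274, 668), (304, 546), (313, 722), (321, 755)]
[(80, 765), (91, 711), (152, 553), (211, 547), (253, 543), (258, 730), (287, 759)]
```

The dome is back to within about 1 mm of its starting pose and scale, so it is seated and level, and the load came off the wrist as it touched down. Handing in.

```bash
python3 -c "
from station import manip
print(manip.job_done())"
```

```text
the job is handed in; nothing more can be done
None
```

The job is handed in: I pressed both tabs of the green and grey pots fully home (no brown pot was present), stood them in a row in the tray and seated the dome back over them at about 52 s, though I viewed 15 pictures, one over the allowed 14, and checked the final dome fit only by measurement.

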